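# Turn the timing pulley to its mark and pin it

## Task

With the index pin still in its wooden block, turn the toothed pulley by its rim until the engraved line on its face points at the fixed pointer, let go of it, then put the index pin through the hole in the pointer arm into the pulley's slot, fully home on its collar, and let go. The pulley runs on a delicate spring seat: never bear on the jig, the pulley or the pin in it with more than about 30 N. Do not shove the wax tin, the sanding block or the spanner about.

Things in the scene. Friction and masses are not known exactly. Their poses are not given: they have to be found in the camera images.
- fixture: Jig fixed to the bench; origin at bench height on the pulley's axis; its x axis points from there to the pointer arm. Grey base plate 215 x 130 x 12 mm (x = -95 to 120 mm), post at x = 85 to 107 mm, and on it a steel arm 34 mm wide reaching back over the rim from x = 109 to 48 mm, 66 to 76 mm over the bench, with a pointer tongue whose tip is at x = 36 mm.
- bush (a point): Centre of the upper mouth of the upright 14 mm hole through the pointer arm, 76 mm over the bench and 62 mm from the pulley's axis along the jig's x; slightly chamfered. The arm is 10 mm thick there.
- pulley (a joint): Angle of the toothed pulley about its upright axis in rad, counter-clockwise seen from above. 0 and 6.283 (a full turn) both mean that the engraved line points straight at the pointer and the slot lies under the arm's hole. Starts between 0.6 and 5.7; turns from -1.5 to 7.8. Steady friction of 0.45 N m holds it where it is left. No knob or spokes; too broad to grasp.
- slot_place (a point): Point fixed to the jig, 62 mm from the axis under the arm's hole, 54 mm over the bench: where the pulley's slot must come. Pulley: flat aluminium disc 152 mm across, 24 mm thick. A dark line 2 mm wide is engraved on its face 14 to 40 mm from the axis; in line with it an open slot with radial walls, 15 mm wide at 62 mm radius, goes right through from 46 mm radius to the rim.
- face_near (a point): Point fixed to the jig, 62 mm from the axis opposite the pointer, 54 mm over the bench, where the face is free to press. The face itself stands 46 to 62 mm high, different each time: find it by touch. It gives on a spring, 6 N per mm, travel about 6 mm. Shut fingertips pressed on it 62 mm from the axis drag it round: under some 12 N they slip, 17 to 22 N carries it.
- pin_head (a point): Centre of the grip of the loose steel index pin (dark cylinder 18 mm across, 40 mm tall). 24 mm under this point is the underside of a collar 23 mm across, then a shank 12 mm across, 44 mm long, ball end; 80 g. Starts upright in the wooden block, collar on its top. Home in the arm, this point is 24 mm over bush. The ball end nudges the pulley straight if the slot is up to 3 mm off.
- block_mouth (a point): Centre of the top of the dark wooden pin block (75 x 75 x 55 mm, fixed), at the mouth of its 14 mm hole, 48 mm deep, which holds the pin at the start.
- wax_tin: Round flat tin, 77 mm across, 28 mm high, loose bystander; origin at the centre of its underside.
- sanding_block: Sanding block, 47 x 85 x 24 mm, loose bystander; origin at the centre of its underside.
- spanner: Flat open spanner, 46 x 186 x 8 mm, loose bystander; origin at the centre of its underside.
There are look-alikes about, which are no part of the job. What is shaped like the part that bears block_mouth but red is not meant.

How it is judged:
By the outcome, as a careful person would: the job done as asked, in the order asked, and still so for the second after the job is handed in, with the robot touching nothing.
It also fails if it takes over 72 s, if anything falls off the work surface, if the arm or the gripper's body presses on something with over 40 N, if the wrist force passes 120 N, or if a joint passes its speed limit or range.

## Robot

A 6-joint arm with a two-finger parallel gripper is mounted at the origin on a cart in front of the work surface, level with it; the furniture and walls round the work are solid. World frame = base frame: x ahead of the robot, y to its left, z up, the work surface at z = 0. Lengths are in m, angles in rad, forces in N, time in s.
With the tool pointing down it reaches from about 0.3 to 0.875 m from the base axis. Payload 6.4 kg.
Tool frame: the origin (TCP) lies at the very end of the fingers, on their centre line; the grasp point (between the pads) lies ctrl.grip_point_offset behind it (ctrl.grip_point_offset is the distance from the TCP to the grasp point, in m); z points along the fingers, x is the direction in which the jaws open and shut, and the axes are right-handed (so a half turn about z gives the same grasp; the last joint's range is limited). The gripper opens to 85 mm and grips with 20 to 120 N. Pads are 22 mm wide; open, the fingers measure 114 mm over their backs; the gripper's body (76 mm by 85 mm) begins 54 mm behind the grasp point. The pads swing forward as they close: fully open they stand 13 mm farther back than shut.
Start: joints at [-1.398, 0.181, 1.607, -0, 1.354, -0.206], TCP at [0.213, -0.534, 0.231] pointing down, gripper open.
Joint ranges: [-2.99, 2.99], [-0.89, 2.07], [0.3, 2.58], [-1.14, 4.28], [0, 2.63], [-3.12, 3.12]. Speed limits (rad/s): [2.57, 2.57, 3.01, 3.14, 3.14, 3.14].

## Interface

Orientations are given as a unit quaternion [w, x, y, z].
In Python, from bench import get_obs, viewer, workorder, ctrl gives the robot as it stands. The module is installed in compiled form; this text tells all that it offers.
- The arm moves only by the tool move_arm, never from a script. Its argument "increments" is a list of rows, each an object of numbers: "tx", "ty", "tz": the shift along the tool's x, y, z in m; "turn": the turn about the tool's z in degrees. A call has 1 to 20 rows; each row is the pose to reach, as a shift and turn from the pose commanded when the call began, along the tool's axes at that moment; what a row does not reach only later rows make up. A row lasts 1/12 s, in which the tool goes at most 41.7 mm and 7.16 degrees, less where a joint would pass 70% of its speed; a pose out of reach is approached as far as the arm can. A call with a gripper value outside its range is refused whole. "gripper" is the opening, from 0 (shut) to 1 (fully open), set as the call begins (left out, the last holds). The fingers move at their own pace and stop on an object; the grip force is fixed at half the most. Time passes only in rows, so rows that repeat a pose let the fingers close. It gives the time, the measured TCP pose, the force and the opening at its end, in the units of the state.
- get_obs(): the state, without advancing time (a new reading comes with each control period).
- viewer.camera(name): name is "scene" or "side" or "wrist"; returns (picture, depth): 400x640x3 uint8, red, green, blue; 400x640 float32, m along the optical axis (not along the pixel's ray), 0 where there is no reading.
- viewer.get_calibration(name): a dict with "intrinsics" (3x3 intrinsics, pixels), "origin" and "attitude" of the camera in the world. Camera axes: x right, y up, looking along -z (the intrinsics and any distortion apply to the point x, -y, -z); pixel columns grow to the right and rows downward; lengths in m; the calibration is good to about 2 mm. A picture is of the moment at which its call begins: read the wrist's pose just before it. get_calibration takes no time and is no camera call; for the wrist camera it gives the pose at the moment of the call.
- workorder.hand_in(): hands the job in, once; it reports no verdict.
The state is a dict: "time_s": time; "q": joint angles; "dq": joint speeds; "joint_efforts": joint torques, N m; "eef_pos": TCP position; "eef_rot": TCP orientation; "wrist_force": force on the tool from outside, world axes, zero at the start; "torque": the same for the moment, N m; "opening": opening from 0.0 (shut) to 1.0 (fully open).
Only numpy, scipy, OpenCV 4.12 (cv2) and the standard library are available. Lean on these libraries where they do the work, as an engineer would, in place of code of your own. Each camera call takes 0.05 s, during which the arm holds its last target.

## Working session

There is one attempt and no reset: what is moved stays moved. The work goes in short steps, Python scripts to look and compute and a tool call to move; the robot and the scene stay as the last step left them, time stands still between calls to the robot, and variables do not carry over. Pictures are saved under pics/ and viewed, and the job is handed in when it is done.

Besides the shell and the picture viewer there is one more tool, called as name([rows], argument=value, ...), one row to a line, values as JSON. move_arm: Moves the arm, as the interface text tells. Its arguments: {"type":"object","properties":{"increments":{"type":"array"},"gripper":{"type":"number"}},"required":["increments"]}

```bash
mkdir -p pics; cat > h.py <<'E'
import numpy as np, cv2
from bench import get_obs, viewer, workorder, ctrl
def shot(name,tag):
    c=viewer.get_calibration(name)
    im,d=viewer.camera(name)
    cv2.imwrite(f'pics/{tag}.png',im[:,:,::-1]); np.savez(f'pics/{tag}.npz',im=im,d=d,K=c['intrinsics'],o=c['origin'],R=np.array(c['attitude']))
    return c
def R_(a):
    a=np.array(a,float)
    if a.shape==(3,3): return a
    from scipy.spatial.transform import Rotation as Ro
    return Ro.from_quat([a[1],a[2],a[3],a[0]]).as_matrix()
def pt(tag,u,v,z=None,depth=None):
    f=np.load(f'pics/{tag}.npz'); K=f['K'];R=R_(f['R']);o=f['o']
    r=np.array([(u-K[0,2])/K[0,0],(v-K[1,2])/K[1,1],1.]); r=R@np.array([r[0],-r[1],-r[2]])
    if z is not None: return o+r*(z-o[2])/r[2]
    d=f['d'][int(v),int(u)] if depth is None else depth
    return o+r*d
def crop(tag,x0,y0,x1,y1,s,out):
    im=cv2.imread(f'pics/{tag}.png')[y0:y1,x0:x1]; cv2.imwrite(f'pics/{out}.png',cv2.resize(im,None,fx=s,fy=s,interpolation=cv2.INTER_CUBIC))
E
python3 - <<'E'
from h import *
print(get_obs(), ctrl.grip_point_offset)
for n in ['scene','side','wrist']:
    print(n,shot(n,n+'0'))
E
```

```text
{'time_s': 0.0, 'q': array([-1.39828466e+00,  1.81582290e-01,  1.60801324e+00,  2.33689189e-05,
        1.35377981e+00, -2.06332470e-01]), 'dq': array([-0.00153916,  0.00094527, -0.00254041, -0.00020712,  0.00191223,
        0.00194118]), 'joint_efforts': array([ 3.01652335e-04, -4.44881415e+01, -3.51326430e+01, -2.27512246e-04,
        9.16419842e-03, -8.80264395e-06]), 'eef_pos': array([ 0.21257115, -0.53367165,  0.23035843]), 'eef_rot': array([-6.48768298e-04,  8.27599248e-01, -5.61318706e-01, -6.11321779e-04]), 'wrist_force': array([ 0.36857533, -0.91369802, -0.79500298]), 'torque': array([-0.03015177, -0.00299717,  0.09240705]), 'opening': 1.002056731959767} 0.0187
scene {'intrinsics': array([[509.76562397,   0.        , 324.96807552],
       [  0.        , 509.76562397, 191.91131705],
       [  0.        ,   0.        ,   1.        ]]), 'origin': array([-0.2121617 ,  0.67781057,  0.89561689]), 'attitude': array([-0.35888206, -0.1691816 ,  0.40929799,  0.82161816])}
side {'intrinsics': array([[459.0552486 ,   0.        , 323.86103226],
       [  0.        , 459.0552486 , 199.90740548],
       [  0.        ,   0.        ,   1.        ]]), 'origin': array([ 0.58079336, -1.20164459,  0.71374257]), 'attitude': array([0.85827437, 0.51269741, 0.01405205, 0.01757879])}
wrist {'intrinsics': array([[328.50773662,   0.        , 320.17639075],
       [  0.        , 328.50773662, 204.3044095 ],
       [  0.        ,   0.        ,   1.        ]]), 'origin': array([ 0.28515922, -0.50634888,  0.37235482]), 'attitude': array([ 0.81800494, -0.12620518,  0.08642051, -0.55450127])}
```

View pics/scene0.png

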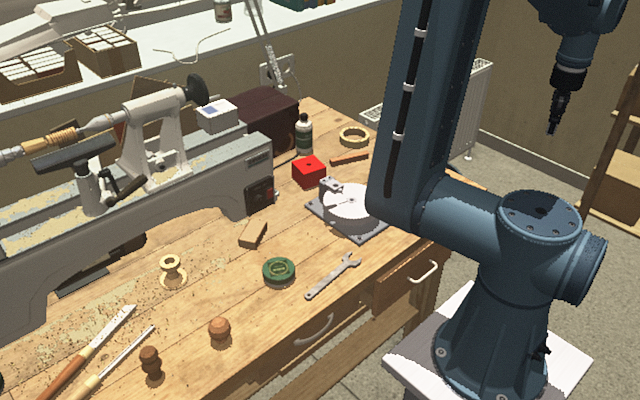

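View pics/side0.png

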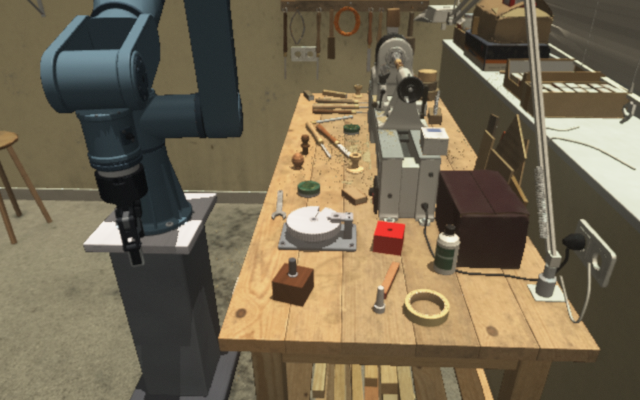

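View pics/wrist0.png

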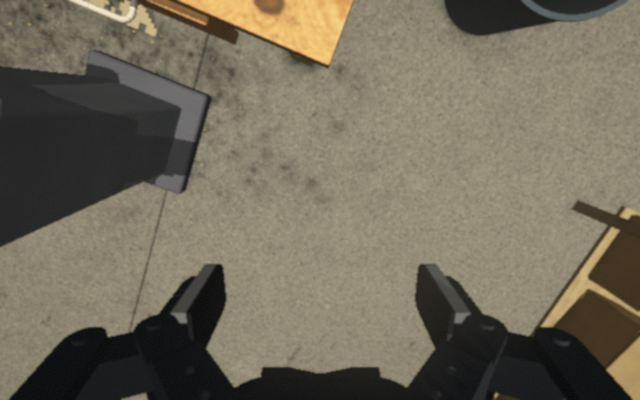

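The side view shows the jig at (318,228) with the pointer arm on its right, and the dark block with its pin at (293,280). Possible look-alikes are the red block at (390,237) and a grey peg on an orange handle at (380,298). I'll check close crops.

```bash
python3 - <<'E'
from h import *
crop('side0',250,180,420,320,4.5,'s0c')
crop('scene0',230,140,420,310,3.5,'sc0c')
for n,u,v in [('blocktop',293,272),('pintop',293,261),('disc',312,222),('arm',343,218),('peg',380,290)]:
    print(n,pt('side0',u,v).round(4))
for n,u,v in [('disc',350,205),('tin',278,268),('span',335,275),('sand',252,232),('arm',329,184)]:
    print(n,pt('scene0',u,v).round(4))
E
```

```text
blocktop [ 0.4687 -0.3597  0.0716]
pintop [ 0.5808 -1.2016  0.7137]
disc [ 0.4965 -0.1287  0.0666]
arm [ 0.5809 -0.1223  0.0772]
peg [ 0.6641 -0.4076  0.0646]
disc [ 0.4861 -0.0866  0.0637]
tin [0.4642 0.1734 0.0285]
span [0.368  0.0805 0.0138]
sand [0.6088 0.1409 0.0254]
arm [ 0.5738 -0.0942  0.0796]
```

View pics/s0c.png

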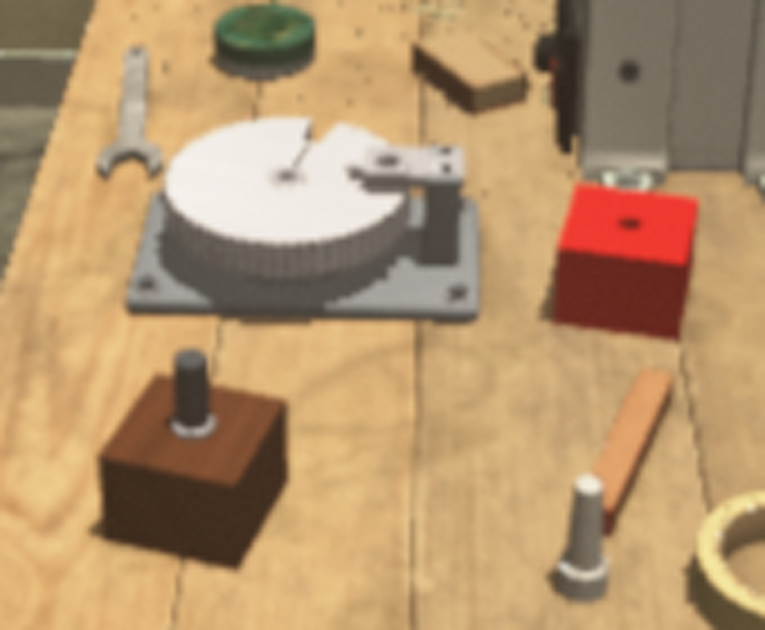

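View pics/sc0c.png

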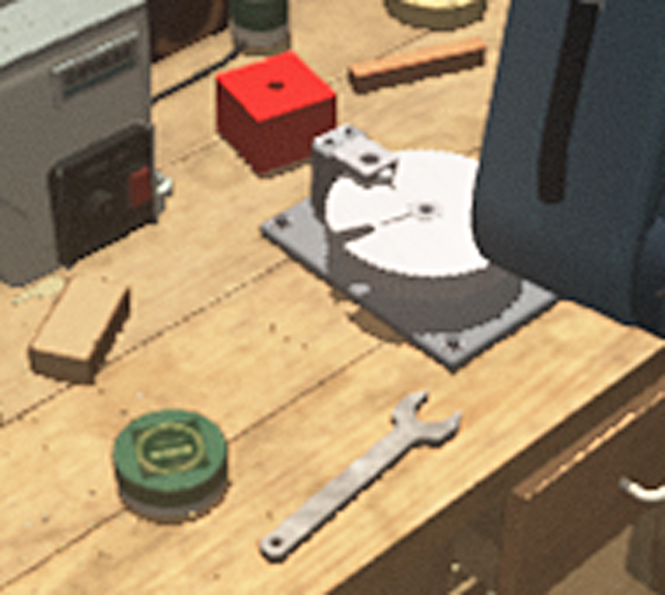

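The task pin is the dark one, standing in the dark brown block at crop (190,395). The red block and the grey peg lying to the right aren't part of the job. In both views the slot points roughly along +y, about 1.2 rad counter-clockwise from the pointer. Next I'll look from above.

move_arm([
  {"tz": -0.03},
  {"tz": -0.06,"tx": -0.01,"ty": -0.015},
  {"tz": -0.1,"tx": -0.03,"ty": -0.04},
  {"tz": -0.1,"tx": -0.05,"ty": -0.07},
  {"tz": -0.1,"tx": -0.07,"ty": -0.1},
  {"tz": -0.1,"tx": -0.09,"ty": -0.13},
  {"tz": -0.1,"tx": -0.11,"ty": -0.16},
  {"tz": -0.1,"tx": -0.13,"ty": -0.19},
  {"tz": -0.1,"tx": -0.15,"ty": -0.22},
  {"tz": -0.1,"tx": -0.17,"ty": -0.25},
  {"tz": -0.1,"tx": -0.19,"ty": -0.28},
  {"tz": -0.1,"tx": -0.21,"ty": -0.3},
  {"tz": -0.1,"tx": -0.215,"ty": -0.308},
  {"tz": -0.1,"tx": -0.215,"ty": -0.308},
  {"tz": -0.1,"tx": -0.215,"ty": -0.308},
], gripper=0)

```text
validation failed for argument at $.in...
```

```bash
python3 - <<'E'
from h import *
o=get_obs(); print(o['time_s'],o['eef_pos'],o['eef_rot'],o['wrist_force'])
print(shot('wrist','w1'))
E
```

```text
0.15 [ 0.21261217 -0.5338142   0.23060093] [-4.75485958e-04  8.27599984e-01 -5.61317940e-01 -4.59238423e-04] [-1.55719243 -0.19896106  0.61304288]
{'intrinsics': array([[328.50773662,   0.        , 320.17639075],
       [  0.        , 328.50773662, 204.3044095 ],
       [  0.        ,   0.        ,   1.        ]]), 'origin': array([ 0.28516721, -0.50639485,  0.3724682 ]), 'attitude': array([ 0.8179924 , -0.12628663,  0.08634185, -0.55451349])}
```

View pics/w1.png

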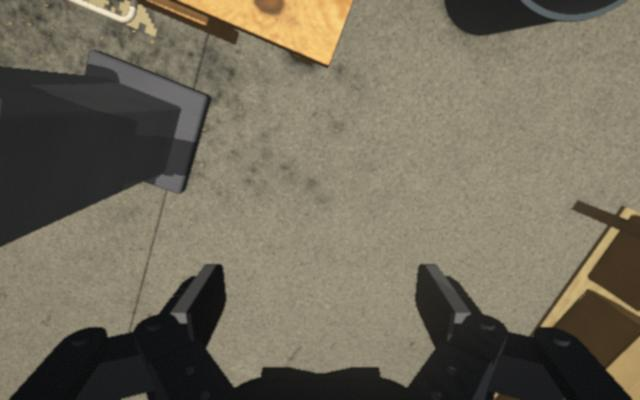

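move_arm([
  {"tx": 0,"ty": 0,"tz": -0.03,"turn": 0},
  {"tx": -0.01,"ty": -0.015,"tz": -0.06,"turn": 0},
  {"tx": -0.03,"ty": -0.04,"tz": -0.09,"turn": 0},
  {"tx": -0.05,"ty": -0.07,"tz": -0.1,"turn": 0},
  {"tx": -0.07,"ty": -0.1,"tz": -0.1,"turn": 0},
  {"tx": -0.09,"ty": -0.13,"tz": -0.1,"turn": 0},
  {"tx": -0.11,"ty": -0.16,"tz": -0.1,"turn": 0},
  {"tx": -0.13,"ty": -0.19,"tz": -0.1,"turn": 0},
  {"tx": -0.15,"ty": -0.22,"tz": -0.1,"turn": 0},
  {"tx": -0.17,"ty": -0.25,"tz": -0.1,"turn": 0},
  {"tx": -0.19,"ty": -0.28,"tz": -0.1,"turn": 0},
  {"tx": -0.21,"ty": -0.3,"tz": -0.1,"turn": 0},
  {"tx": -0.215,"ty": -0.308,"tz": -0.1,"turn": 0},
  {"tx": -0.215,"ty": -0.308,"tz": -0.1,"turn": 0},
  {"tx": -0.215,"ty": -0.308,"tz": -0.1,"turn": 0},
], gripper=0)

```text
time_s: 1.45
eef_pos: [0.4192, -0.2209, 0.3312]
eef_rot: [0.0, 0.828, -0.561, -0.0]
wrist_force: [0.6, -0.6, -0.1]
opening: 0.003
```

```bash
python3 - <<'E'
from h import *
o=get_obs(); print(o['time_s'],o['eef_pos'],o['eef_rot'],o['wrist_force'])
print(shot('wrist','w1'))
E
```

```text
1.45 [ 0.41922794 -0.22086054  0.33118926] [ 3.57082423e-04  8.27923980e-01 -5.60840223e-01 -3.44500809e-05] [ 0.59179891 -0.61343829 -0.10251927]
{'intrinsics': array([[328.50773662,   0.        , 320.17639075],
       [  0.        , 328.50773662, 204.3044095 ],
       [  0.        ,   0.        ,   1.        ]]), 'origin': array([ 0.49181531, -0.19308265,  0.47304122]), 'attitude': array([ 0.81819672, -0.12717301,  0.08579605, -0.55409403])}
```

View pics/w1.png

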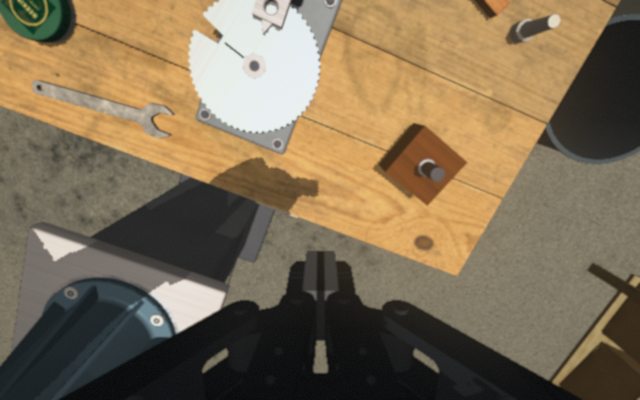

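```bash
python3 - <<'E'
from h import *
crop('w1',180,0,345,160,4.5,'w1a')
crop('w1',365,110,485,215,6,'w1b')
E
```

```text
(no output)
```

View pics/w1a.png

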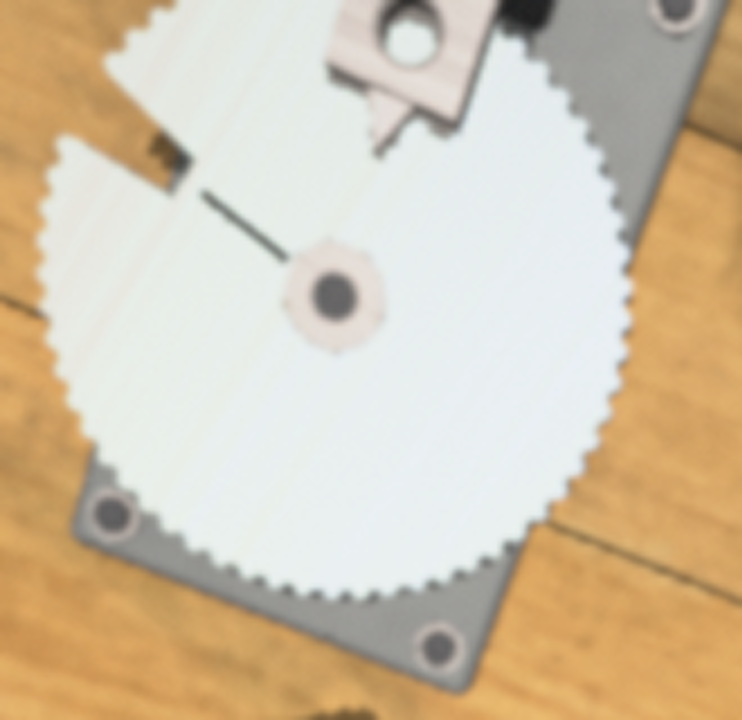

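View pics/w1b.png

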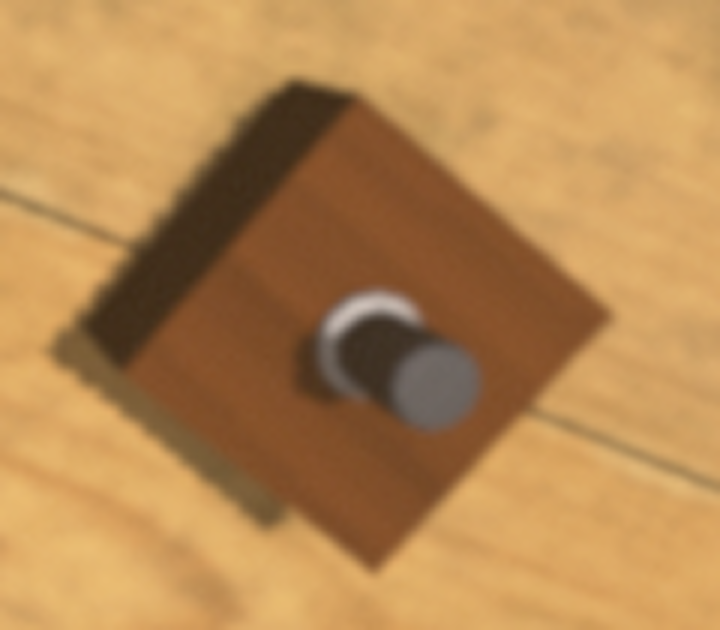

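```bash
python3 - <<'E'
from h import *
P=lambda x,y:(180+x/4.5,y/4.5)
B=lambda x,y:(365+x/6,110+y/6)
d=np.load('pics/w1.npz')['d']
for n,u,v in [('face1',*P(200,400)),('face2',*P(450,400)),('face3',*P(300,500)),('armtop',*P(460,60)),('btop',*B(250,420)),('pintop',*B(436,385))]:
    print(n,pt('w1',u,v).round(4))
zf=np.mean([pt('w1',*P(*a))[2] for a in [(200,400),(450,400),(300,500),(500,250)]]);print('zf',zf)
c=pt('w1',*P(334,296),z=zf);tip=pt('w1',*P(380,155),z=.072);h=pt('w1',*P(410,30),z=.076)
l1=pt('w1',*P(205,193),z=zf);l2=pt('w1',*P(285,258),z=zf)
c1=pt('w1',*P(75,535),z=.012);c2=pt('w1',*P(465,690),z=.012)
for n,p in dict(c=c,tip=tip,h=h,l1=l1,l2=l2,c1=c1,c2=c2).items(): print(n,p.round(4))
an=lambda v:np.degrees(np.arctan2(v[1],v[0]))
print('jig ang',an(h-c),an(tip-c),an(c2-c1)+90,np.linalg.norm((h-c)[:2]),np.linalg.norm((c2-c1)[:2]))
print('line',an(l1-c),an(l1-l2),an(l2-c))
# circle check rim
for a in [(38,310),(630,310),(340,598)]: print(np.linalg.norm((pt('w1',*P(*a),z=zf)-c)[:2]))
b=[pt('w1',*B(*a),z=.055) for a in [(360,97),(612,317),(375,572),(128,365)]]
print('block',np.mean(b,axis=0),[np.linalg.norm(b[i]-b[i-1]).round(4) for i in range(4)],an(b[1]-b[0]))
print('pintop',pt('w1',*B(436,385),z=.099))
E
```

```text
face1 [ 0.4613 -0.0837  0.0617]
face2 [ 0.4856 -0.1445  0.0606]
face3 [ 0.4469 -0.1157  0.061 ]
armtop [ 0.5588 -0.1228  0.0756]
btop [ 0.4413 -0.3349  0.0556]
pintop [ 0.4659 -0.3516  0.0963]
zf 0.06114285248276227
c [ 0.4984 -0.1083  0.0611]
tip [ 0.5327 -0.1109  0.072 ]
h [ 0.5602 -0.1097  0.076 ]
l1 [ 0.5092 -0.0704  0.0611]
l2 [ 0.5023 -0.0938  0.0611]
c1 [ 0.4066 -0.0465  0.012 ]
c2 [ 0.4062 -0.1719  0.012 ]
jig ang -1.3220321744285055 -4.39351465773486 -0.15738023330116846 0.06182757882052554 0.1253503504765525
line 74.06695100068842 73.54902457792355 74.9094608743453
0.0767682615267748
0.07637600221014418
0.07646933415680893
block [ 0.46603584 -0.35111221  0.055     ] [np.float64(0.0719), np.float64(0.0743), np.float64(0.0729), np.float64(0.0745)] -106.40230758280592
pintop [ 0.466115   -0.35050148  0.099     ]
```

move_arm([
  {"tx": -0.015,"ty": -0.014,"tz": 0.02,"turn": 0},
  {"tx": -0.03,"ty": -0.028,"tz": 0.05,"turn": 0},
  {"tx": -0.045,"ty": -0.042,"tz": 0.08,"turn": 0},
  {"tx": -0.06,"ty": -0.055,"tz": 0.11,"turn": 0},
  {"tx": -0.06,"ty": -0.055,"tz": 0.145,"turn": 0},
  {"tx": -0.06,"ty": -0.055,"tz": 0.18,"turn": 0},
  {"tx": -0.06,"ty": -0.055,"tz": 0.21,"turn": 0},
  {"tx": -0.06,"ty": -0.055,"tz": 0.235,"turn": 0},
  {"tx": -0.06,"ty": -0.055,"tz": 0.25,"turn": 0},
  {"tx": -0.06,"ty": -0.055,"tz": 0.255,"turn": 0},
  {"tx": -0.06,"ty": -0.055,"tz": 0.255,"turn": 0},
  {"tx": -0.06,"ty": -0.055,"tz": 0.255,"turn": 0},
])

```text
time_s: 2.5
eef_pos: [0.4485, -0.1458, 0.0769]
eef_rot: [0.0, 0.827, -0.562, 0.0]
wrist_force: [-0.3, -0.0, 0.8]
opening: -0.003
```

```bash
python3 - <<'E'
from h import *
o=get_obs(); print(o['time_s'],o['q'],o['eef_pos'],o['eef_rot'],o['wrist_force'])
E
```

```text
2.5 [-5.66640248e-01  1.60224115e-01  1.98207166e+00 -1.58206108e-04
  9.98613921e-01  6.26975046e-01] [ 0.44846922 -0.14576217  0.07688427] [ 5.61879412e-05  8.27157953e-01 -5.61969395e-01  3.43332156e-04] [-0.32920354 -0.00919917  0.80293405]
```

move_arm([
  {"tx": 0,"ty": 0,"tz": 0.005,"turn": 0},
  {"tx": 0,"ty": 0,"tz": 0.01,"turn": 0},
  {"tx": 0,"ty": 0,"tz": 0.012,"turn": 0},
  {"tx": 0,"ty": 0,"tz": 0.014,"turn": 0},
  {"tx": 0,"ty": 0,"tz": 0.014,"turn": 0},
])

```text
time_s: 2.92
eef_pos: [0.4481, -0.1444, 0.0621]
eef_rot: [-0.0, 0.828, -0.561, -0.0]
wrist_force: [0.1, -0.1, 0.3]
opening: 0.0
```

move_arm([
  {"tx": 0,"ty": 0,"tz": 0.001,"turn": 0},
  {"tx": 0,"ty": 0,"tz": 0.001,"turn": 0},
])

```text
time_s: 3.08
eef_pos: [0.4483, -0.1445, 0.0614]
eef_rot: [0.0, 0.828, -0.561, 0.0]
wrist_force: [-2.4, 0.4, 2.1]
opening: 0.0
```

move_arm([
  {"tx": 0,"ty": 0,"tz": 0.001,"turn": 0},
  {"tx": 0,"ty": 0,"tz": 0.001,"turn": 0},
])

```text
time_s: 3.25
eef_pos: [0.4482, -0.1447, 0.0605]
eef_rot: [0.0, 0.828, -0.561, 0.0]
wrist_force: [-1.3, -0.7, 4.6]
opening: -0.0
```

move_arm([
  {"tx": 0,"ty": 0,"tz": 0.001,"turn": 0},
  {"tx": 0,"ty": 0,"tz": 0.002,"turn": 0},
  {"tx": 0,"ty": 0,"tz": 0.002,"turn": 0},
  {"tx": 0,"ty": 0,"tz": 0.002,"turn": 0},
])

```text
time_s: 3.58
eef_pos: [0.4482, -0.1451, 0.059]
eef_rot: [0.0, 0.828, -0.561, 0.0]
wrist_force: [-4.9, -0.7, 9.5]
opening: -0.002
```

move_arm([
  {"tx": 0,"ty": 0,"tz": 0.0006,"turn": 0},
  {"tx": 0,"ty": 0,"tz": 0.0006,"turn": 0},
  {"tx": 0,"ty": 0,"tz": 0.0006,"turn": 0},
])

```text
time_s: 3.83
eef_pos: [0.4482, -0.1451, 0.0585]
eef_rot: [0.001, 0.828, -0.561, 0.0]
wrist_force: [-6.4, -1.1, 10.5]
opening: -0.001
```

```bash
python3 - <<'E'
from h import *
o=get_obs(); print(o['time_s'],o['eef_pos'],o['eef_rot'],o['wrist_force'])
p=o['eef_pos'][:2]; R=R_(o['eef_rot']); c=np.array([.4984,-.1083])
v=p-c; print(np.linalg.norm(v),np.degrees(np.arctan2(v[1],v[0])))
for a in range(5,80,5):
    t=np.radians(-a); q=c+np.array([[np.cos(t),-np.sin(t)],[np.sin(t),np.cos(t)]])@v
    d=R.T@np.append(q-p,0); print(a,d.round(4))
E
```

```text
3.8333 [ 0.44817178 -0.14508194  0.05849164] [ 5.26086756e-04  8.27696439e-01 -5.61175832e-01  1.18426368e-04] [-6.44273458 -1.14056539 10.53397448]
0.06225580115935329 -143.78482293974832
5 [-0.0053  0.0011 -0.    ]
10 [-0.0107  0.0018 -0.    ]
15 [-0.0161  0.002  -0.    ]
20 [-0.0216  0.0017 -0.    ]
25 [-0.0269  0.0009 -0.    ]
30 [-0.0322 -0.0003 -0.    ]
35 [-0.0374 -0.002  -0.    ]
40 [-0.0424 -0.0041 -0.    ]
45 [-0.0472 -0.0066 -0.    ]
50 [-0.0517 -0.0096 -0.    ]
55 [-0.056  -0.0129 -0.0001]
60 [-0.06   -0.0166 -0.0001]
65 [-0.0636 -0.0207 -0.0001]
70 [-0.0669 -0.025  -0.0001]
75 [-0.0698 -0.0296 -0.0001]
```

move_arm([
  {"tx": 0,"ty": 0,"tz": 0.001,"turn": 0},
  {"tx": 0,"ty": 0,"tz": 0.0016,"turn": 0},
  {"tx": 0,"ty": 0,"tz": 0.0016,"turn": 0},
])

```text
time_s: 4.08
eef_pos: [0.4481, -0.1454, 0.0571]
eef_rot: [0.001, 0.828, -0.561, 0.0]
wrist_force: [-7.8, -1.7, 14.6]
opening: -0.001
```

move_arm([
  {"tx": 0,"ty": 0,"tz": 0.0006,"turn": 0},
  {"tx": 0,"ty": 0,"tz": 0.0012,"turn": 0},
  {"tx": 0,"ty": 0,"tz": 0.0012,"turn": 0},
])

```text
time_s: 4.33
eef_pos: [0.4481, -0.1456, 0.0562]
eef_rot: [0.001, 0.828, -0.561, 0.0]
wrist_force: [-8.4, -2.3, 17.2]
opening: 0.003
```

move_arm([
  {"tx": -0.0026,"ty": 0.0006,"tz": 0.0004,"turn": 2.5},
  {"tx": -0.0053,"ty": 0.0011,"tz": 0.0006,"turn": 5},
  {"tx": -0.008,"ty": 0.0015,"tz": 0.0006,"turn": 7.5},
  {"tx": -0.0107,"ty": 0.0018,"tz": 0.0006,"turn": 10},
  {"tx": -0.0134,"ty": 0.0019,"tz": 0.0006,"turn": 12.5},
  {"tx": -0.0161,"ty": 0.002,"tz": 0.0006,"turn": 15},
])

```text
time_s: 4.83
eef_pos: [0.4446, -0.1338, 0.0575]
eef_rot: [-0.0, 0.746, -0.665, 0.006]
wrist_force: [1.4, -6.7, 13.5]
opening: -0.001
```

```bash
python3 - <<'E'
from h import *
o=get_obs(); print(o['time_s'],o['eef_pos'],o['eef_rot'],o['wrist_force'])
shot('wrist','w2'); shot('side','s2')
crop('side0',280,200,360,255,5,'s0d');crop('side0',280,200,360,255,5,'s0d')
crop('s2',280,200,360,255,8,'s2d')
E
```

```text
4.8333 [ 0.44461754 -0.13379738  0.05748575] [-3.91975949e-04  7.46437220e-01 -6.65431562e-01  5.67099148e-03] [ 1.41516528 -6.73378494 13.51893897]
```

View pics/w2.png

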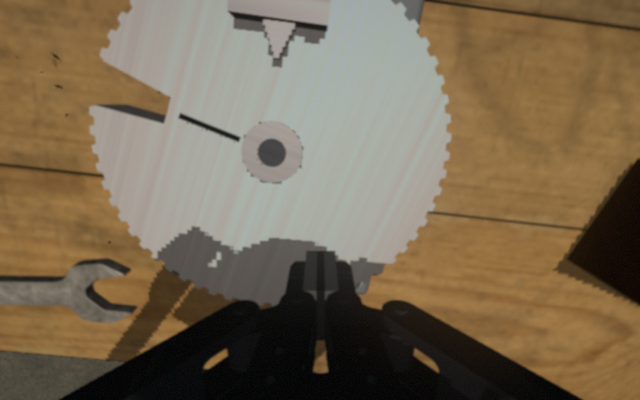

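View pics/s2d.png

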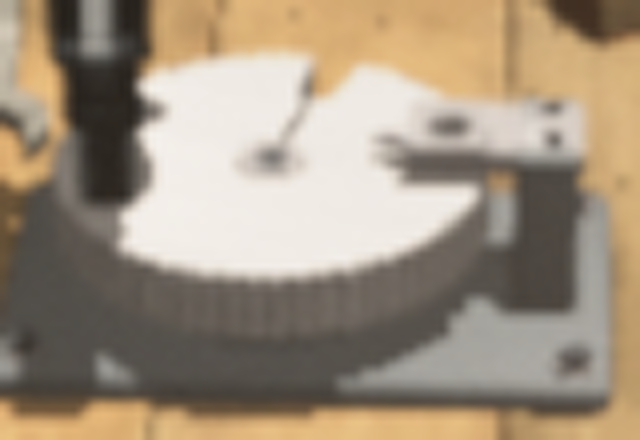

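```bash
cat >> h.py <<'E'
an=lambda v:np.degrees(np.arctan2(v[1],v[0]))
def line(tag,c,p,z):
    C=pt(tag,*c,z=z);A=pt(tag,*p[0],z=z);B=pt(tag,*p[1],z=z)
    print('C',C.round(4),'ang',an(A-B),an(A-C),an(B-C))
E
python3 - <<'E'
from h import *
line('w2',(271,152),[(180,116),(240,139)],.0585)
print(pt('w2',279,65,z=.076), pt('w2',277,60,z=.066))
E
```

```text
C [ 0.4986 -0.1074  0.0585] ang 75.27355327770599 74.62455455930018 73.42295305941575
[ 0.53191807 -0.11023173  0.076     ] [ 0.53445535 -0.10816332  0.066     ]
```

move_arm([
  {"tx": 0,"ty": 0,"tz": 0.001,"turn": 0},
  {"tx": 0,"ty": 0,"tz": 0.0018,"turn": 0},
  {"tx": 0,"ty": 0,"tz": 0.0018,"turn": 0},
])

```text
time_s: 5.18
eef_pos: [0.4444, -0.1339, 0.0558]
eef_rot: [-0.0, 0.747, -0.665, 0.005]
wrist_force: [-0.2, -5.3, 18.1]
opening: 0.002
```

move_arm([
  {"tx": -0.0026,"ty": 0.0006,"tz": 0.0008,"turn": 2.5},
  {"tx": -0.0053,"ty": 0.0011,"tz": 0.0012,"turn": 5},
  {"tx": -0.008,"ty": 0.0015,"tz": 0.0014,"turn": 7.5},
  {"tx": -0.0107,"ty": 0.0018,"tz": 0.0016,"turn": 10},
])

```text
time_s: 5.52
eef_pos: [0.441, -0.1243, 0.0546]
eef_rot: [-0.0, -0.686, 0.728, -0.006]
wrist_force: [-6.0, -11.8, 21.9]
opening: 0.0
```

```bash
python3 - <<'E'
from h import *
o=get_obs(); print(o['time_s'],o['eef_pos'],o['eef_rot'],o['wrist_force'])
shot('wrist','w3')
E
```

```text
5.5167 [ 0.44097275 -0.12432797  0.05462389] [-3.74259845e-04 -6.85937926e-01  7.27638871e-01 -5.54033102e-03] [ -6.01283139 -11.77739185  21.85123003]
```

View pics/w3.png

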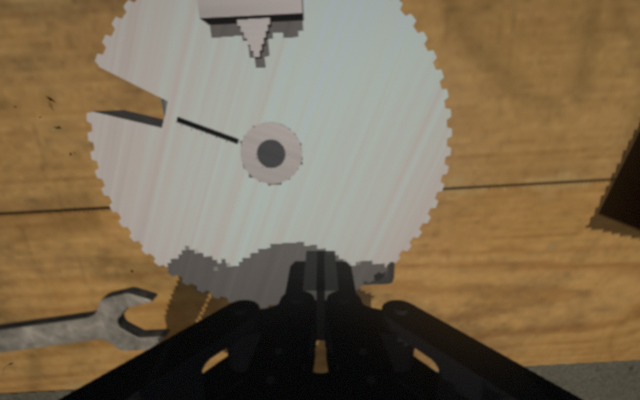

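move_arm([
  {"tx": -0.0026,"ty": 0.0006,"tz": -0.0002,"turn": 2.5},
  {"tx": -0.0053,"ty": 0.0011,"tz": -0.0002,"turn": 5},
  {"tx": -0.008,"ty": 0.0015,"tz": -0.0002,"turn": 7.5},
  {"tx": -0.0107,"ty": 0.0018,"tz": -0.0002,"turn": 10},
  {"tx": -0.0134,"ty": 0.0019,"tz": -0.0002,"turn": 12.5},
  {"tx": -0.0161,"ty": 0.002,"tz": -0.0002,"turn": 15},
])

```text
time_s: 6.07
eef_pos: [0.4383, -0.1072, 0.0541]
eef_rot: [-0.0, -0.585, 0.811, -0.004]
wrist_force: [-10.2, -9.2, 23.9]
opening: -0.001
```

```bash
python3 - <<'E'
from h import *
line('w3',(270.5,153),[(178,120),(240,142)],.056)
o=get_obs(); print(o['time_s'],o['eef_pos'],o['eef_rot'],o['wrist_force'],o['q'])
shot('wrist','w4')
crop('w4',60,0,460,250,2,'w4c')
E
```

```text
C [ 0.4985 -0.1074  0.056 ] ang 66.75536584745089 66.65192836983069 66.44847867675409
6.0667 [ 0.43831327 -0.10715443  0.05413897] [-4.88656860e-04 -5.85123394e-01  8.10935801e-01 -3.67438623e-03] [-10.23502081  -9.22673608  23.88367531] [-0.50093709  0.15911559  2.04396342 -0.00503658  0.93230655  1.3935704 ]
```

View pics/w4c.png

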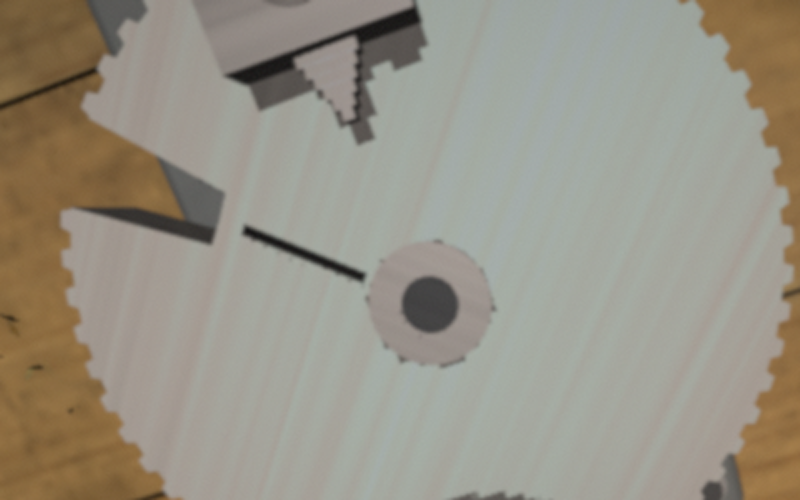

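```bash
python3 - <<'E'
from h import *
line('w4',(275,152),[(60+245/2,115),(60+365/2,138.5)],.056)
E
```

```text
C [ 0.4984 -0.1076  0.056 ] ang 49.9418184047353 49.50339755087088 48.726742889466514
```

move_arm([
  {"tx": -0.0026,"ty": 0.0016,"tz": -0.0003,"turn": 2.5},
  {"tx": -0.0053,"ty": 0.0031,"tz": -0.0005,"turn": 5},
  {"tx": -0.008,"ty": 0.0035,"tz": -0.0005,"turn": 7.5},
  {"tx": -0.0107,"ty": 0.0038,"tz": -0.0005,"turn": 10},
  {"tx": -0.0134,"ty": 0.0039,"tz": -0.0005,"turn": 12.5},
  {"tx": -0.0161,"ty": 0.004,"tz": -0.0005,"turn": 15},
])

```text
time_s: 6.62
eef_pos: [0.4404, -0.0903, 0.0546]
eef_rot: [0.001, -0.474, 0.88, -0.004]
wrist_force: [-5.9, -8.4, 21.7]
opening: -0.002
```

move_arm([
  {"tx": -0.0026,"ty": 0.0006,"tz": 0,"turn": 2.5},
  {"tx": -0.0053,"ty": 0.0011,"tz": 0,"turn": 5},
  {"tx": -0.008,"ty": 0.0015,"tz": 0,"turn": 7.5},
  {"tx": -0.0107,"ty": 0.0018,"tz": 0,"turn": 10},
  {"tx": -0.0134,"ty": 0.0019,"tz": 0,"turn": 12.5},
  {"tx": -0.0161,"ty": 0.002,"tz": 0,"turn": 15},
])

```text
time_s: 7.12
eef_pos: [0.4469, -0.075, 0.0543]
eef_rot: [0.001, -0.355, 0.935, -0.003]
wrist_force: [-7.7, -7.4, 22.0]
opening: 0.0
```

```bash
python3 - <<'E'
from h import *
o=get_obs(); print(o['time_s'],o['eef_pos'],o['eef_rot'],o['wrist_force'],o['q'])
shot('wrist','w5')
crop('w5',60,0,460,250,2,'w5c')
E
```

```text
7.1167 [ 0.44693272 -0.07504716  0.05433517] [ 0.00094851 -0.35520844  0.93478206 -0.00292539] [-7.65342761 -7.44200888 22.04032057] [-0.42730259  0.1629924   2.03879437 -0.00344203  0.93431614  1.99005063]
```

View pics/w5c.png

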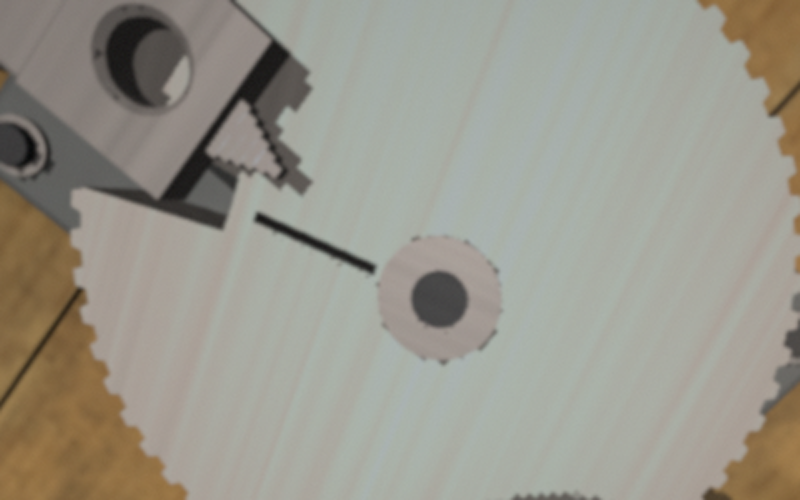

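```bash
python3 - <<'E'
from h import *
Q=lambda x,y:(60+x/2,y/2)
line('w5',Q(440,298),[Q(257,216),Q(375,270)],.056)
C=pt('w5',*Q(440,298),z=.056)
for z in (.070,.076): 
  t=pt('w5',*Q(280,180),z=z); print('tip',z,t,an(t-C),np.linalg.norm((t-C)[:2]))
h=pt('w5',*Q(143,58),z=.076);print('hole',h,an(h-C),np.linalg.norm((h-C)[:2]))
for p in [(250,110),(60,140),(140,100)]:
  print(pt('w5',*Q(*p)))
f=np.load('pics/w5.npz');print(f['d'][90,200:212])
E
```

```text
C [ 0.4985 -0.1077  0.056 ] ang 16.760814777404885 17.2429108417046 18.094272659883252
tip 0.07 [ 0.53394364 -0.10738894  0.07      ] 0.510311882347083 0.035402236425614596
tip 0.076 [ 0.5322612  -0.10861281  0.076     ] -1.5434835719044986 0.03373062412309557
hole [ 0.56023624 -0.10918818  0.076     ] -1.3778887943946398 0.06171127618744242
[ 0.54452393 -0.113542    0.0705707 ]
[ 0.5988214  -0.06554087  0.0121141 ]
[ 0.56009063 -0.10194682  0.0700933 ]
[0.13128501 0.1316366  0.13063699 0.1309454  0.13099639 0.13208367
 0.13172287 0.13158135 0.13128033 0.13125066 0.13228633 0.13210842]
```

move_arm([
  {"tx": -0.0026,"ty": 0.0006,"tz": 0,"turn": 2.5},
  {"tx": -0.0053,"ty": 0.0011,"tz": 0,"turn": 5},
  {"tx": -0.008,"ty": 0.0015,"tz": 0,"turn": 7.5},
  {"tx": -0.0107,"ty": 0.0018,"tz": 0,"turn": 10},
  {"tx": -0.0134,"ty": 0.0019,"tz": 0,"turn": 12.5},
  {"tx": -0.0161,"ty": 0.002,"tz": 0,"turn": 15},
  {"tx": -0.0188,"ty": 0.0019,"tz": 0,"turn": 17.5},
  {"tx": -0.0193,"ty": 0.0019,"tz": 0,"turn": 18},
])

```text
time_s: 7.83
eef_pos: [0.4599, -0.0601, 0.0542]
eef_rot: [0.001, -0.205, 0.979, -0.002]
wrist_force: [-8.0, -4.4, 22.6]
opening: -0.001
```

```bash
python3 - <<'E'
from h import *
o=get_obs(); print(o['time_s'],o['eef_pos'],o['eef_rot'],o['wrist_force'],o['q'])
shot('wrist','w6')
crop('w6',60,0,460,250,2,'w6c')
E
```

```text
7.8333 [ 0.45988366 -0.06009535  0.05419531] [ 0.00119722 -0.20459442  0.97884388 -0.00208516] [-7.97418379 -4.38450153 22.64295812] [-0.38523238  0.18545725  2.01204048 -0.00263499  0.93978399  2.34581034]
```

View pics/w6c.png

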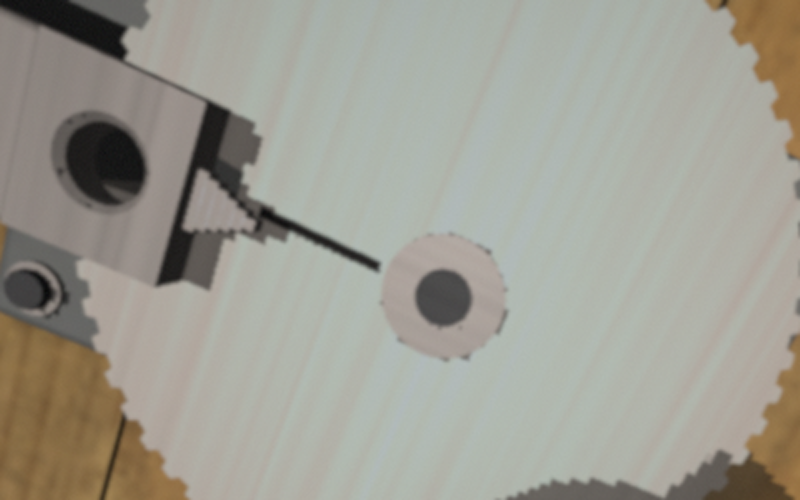

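```bash
python3 - <<'E'
from h import *
Q=lambda x,y:(60+x/2,y/2)
line('w6',Q(443,297),[Q(263,210),Q(379,267)],.056)
C=pt('w6',*Q(443,297),z=.056)
h=pt('w6',*Q(100,160),z=.076);print('hole',h,an(h-C),np.linalg.norm((h-C)[:2]))
E
```

```text
C [ 0.4987 -0.1075  0.056 ] ang -2.820495097807113 -2.423656728579596 -1.7258875853682547
hole [ 0.56023131 -0.10903574  0.076     ] -1.4665449616560522 0.061563066256713976
```

move_arm([
  {"tx": 0,"ty": 0,"tz": -0.002,"turn": 0},
  {"tx": 0,"ty": 0,"tz": -0.006,"turn": 0},
  {"tx": 0,"ty": 0,"tz": -0.02,"turn": 0},
  {"tx": 0,"ty": 0,"tz": -0.05,"turn": 0},
  {"tx": 0,"ty": 0,"tz": -0.085,"turn": 0},
  {"tx": 0,"ty": 0,"tz": -0.12,"turn": 0},
  {"tx": 0,"ty": 0,"tz": -0.15,"turn": 0},
  {"tx": 0,"ty": 0,"tz": -0.15,"turn": 0},
  {"tx": 0,"ty": 0,"tz": -0.15,"turn": 0},
], gripper=0)

```text
time_s: 8.63
eef_pos: [0.4593, -0.0587, 0.2035]
eef_rot: [0.002, -0.205, 0.979, -0.001]
wrist_force: [-0.1, 0.1, -0.8]
opening: -0.002
```

```bash
python3 - <<'E'
from h import *
o=get_obs(); print(o['time_s'],o['eef_pos'],o['eef_rot'],o['wrist_force'],o['q'])
shot('wrist','w7')
crop('w7',180,40,380,230,4,'w7c')
E
```

```text
8.6333 [ 0.45930447 -0.05872506  0.20352205] [ 0.00214096 -0.20541537  0.97867172 -0.00126993] [-0.13015477  0.12491027 -0.83391502] [-3.84596514e-01 -5.15720761e-02  1.91140191e+00  2.91711976e-04
  1.27679213e+00  2.34313478e+00]
```

View pics/w7c.png

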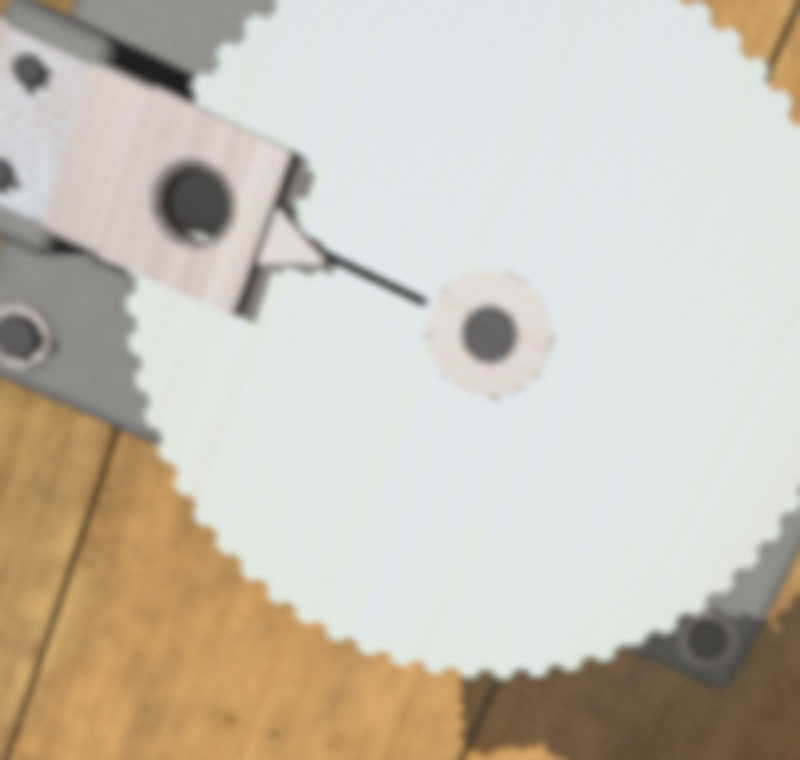

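View pics/w7.png

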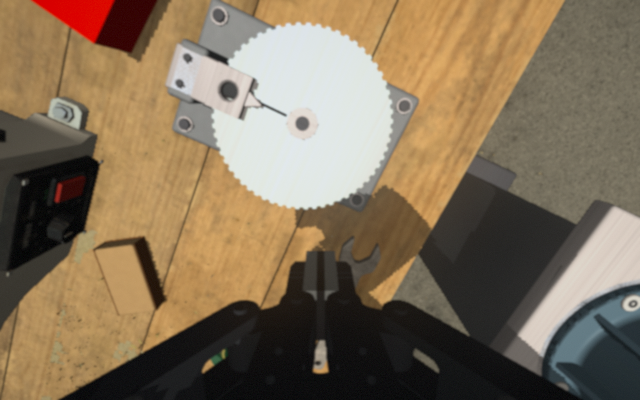

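```bash
python3 - <<'E'
from h import *
Q=lambda x,y:(180+x/4,40+y/4)
line('w7',Q(490,333),[Q(333,258),Q(425,302)],.061)
C=pt('w7',*Q(490,333),z=.061)
h=pt('w7',*Q(195,202),z=.076);print('hole',h,an(h-C),np.linalg.norm((h-C)[:2]))
t=pt('w7',*Q(328,262),z=.071);print('tip',t,an(t-C))
# plate screw holes/corners z=.012
o=get_obs();R=R_(o['eef_rot']);print(R.round(3))
g=np.array([.466,-.3508]);d=g-o['eef_pos'][:2];print('to pin',R.T@np.append(d,0))
E
```

```text
C [ 0.4978 -0.1078  0.061 ] ang -1.3711107621413423 -1.3449957926563962 -1.3086055244598755
hole [ 0.55948239 -0.10875201  0.076     ] -0.866635304294203 0.06164735749061242
tip [ 0.53264913 -0.10829804  0.071     ] -0.7875258463601814
[[-0.916 -0.402  0.001]
 [-0.402  0.916 -0.   ]
 [-0.001 -0.001 -1.   ]]
to pin [ 1.10350835e-01 -2.71038469e-01  8.21625799e-05]
```

```bash
python3 - <<'E'
from h import *
f=np.load('pics/side0.npz');d=f['d']
H,W=d.shape;u,v=np.meshgrid(np.arange(W),np.arange(H));K=f['K'];R=R_(f['R'])
P=np.stack([(u-K[0,2])/K[0,0],-(v-K[1,2])/K[1,1],-np.ones_like(u,float)],-1)*d[...,None]@R.T+f['o']
m=(d>0)&(P[...,2]>.05)&(P[...,2]<.6)&(P[...,0]>.45)&(P[...,0]<.8)&(P[...,1]>-.45)&(P[...,1]<.2)
for x in np.arange(.45,.8,.05):
  print(round(x,2),[ (round(float(P[...,2][s].max()),3) if (s:=m&(abs(P[...,0]-x-.025)<.025)&(abs(P[...,1]-y-.025)<.025)).sum()>3 else 0) for y in np.arange(-.45,.2,.05)])
E
```

```text
0.45 [0, 0.102, 0.102, 0, 0, 0.067, 0.067, 0.067, 0.066, 0, 0, 0, 0]
0.5 [0, 0.058, 0.059, 0, 0, 0.067, 0.079, 0.078, 0.066, 0, 0, 0, 0]
0.55 [0, 0, 0, 0, 0, 0.066, 0.083, 0.082, 0, 0, 0, 0, 0]
0.6 [0, 0, 0, 0, 0, 0, 0.081, 0.078, 0, 0, 0, 0, 0]
0.65 [0.07, 0.07, 0, 0, 0, 0.06, 0.06, 0.056, 0.207, 0.208, 0.208, 0.209, 0.211]
0.7 [0, 0, 0, 0, 0, 0.059, 0.06, 0, 0.207, 0.209, 0.212, 0.393, 0.392]
0.75 [0, 0, 0, 0, 0, 0, 0, 0, 0.208, 0.208, 0.337, 0.4, 0.393]
```

move_arm([
  {"tx": 0.007,"ty": -0.018,"tz": 0,"turn": -5},
  {"tx": 0.018,"ty": -0.044,"tz": 0,"turn": -11},
  {"tx": 0.029,"ty": -0.072,"tz": 0,"turn": -17},
  {"tx": 0.041,"ty": -0.1,"tz": 0.005,"turn": -23},
  {"tx": 0.053,"ty": -0.13,"tz": 0.01,"turn": -29},
  {"tx": 0.065,"ty": -0.16,"tz": 0.015,"turn": -35},
  {"tx": 0.077,"ty": -0.19,"tz": 0.02,"turn": -41},
  {"tx": 0.089,"ty": -0.218,"tz": 0.025,"turn": -47},
  {"tx": 0.1,"ty": -0.245,"tz": 0.03,"turn": -53},
  {"tx": 0.108,"ty": -0.265,"tz": 0.03,"turn": -59},
  {"tx": 0.11,"ty": -0.271,"tz": 0.03,"turn": -65},
  {"tx": 0.11,"ty": -0.271,"tz": 0.03,"turn": -66},
  {"tx": 0.11,"ty": -0.271,"tz": 0.03,"turn": -66},
  {"tx": 0.11,"ty": -0.271,"tz": 0.03,"turn": -66},
], gripper=0.6)

```text
time_s: 9.85
eef_pos: [0.4656, -0.3493, 0.1701]
eef_rot: [0.0, -0.704, 0.71, 0.001]
wrist_force: [0.4, -0.0, 0.2]
opening: 0.6
```

```bash
python3 - <<'E'
from h import *
o=get_obs(); print(o['time_s'],o['eef_pos'],o['eef_rot'],o['wrist_force'],o['q'])
shot('wrist','w8')
E
```

```text
9.85 [ 0.465597   -0.34930068  0.17014273] [ 2.39176787e-04 -7.04399906e-01  7.09801981e-01  1.36501882e-03] [ 3.96292521e-01 -3.30177416e-04  2.23557109e-01] [-8.47613636e-01  2.58564654e-01  1.64307076e+00  3.36135421e-04
  1.24271056e+00  7.30713652e-01]
```

View pics/w8.png

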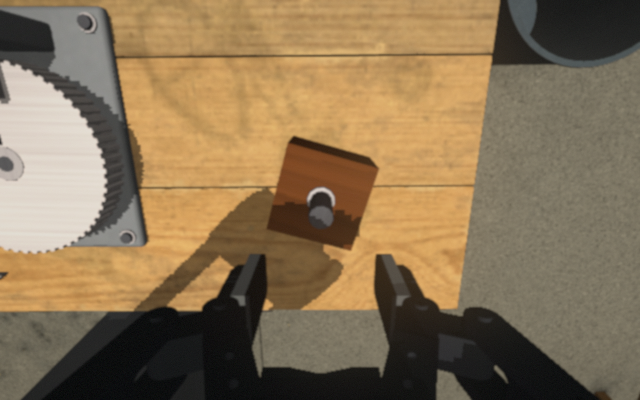

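```bash
python3 - <<'E'
from h import *
crop('w8',280,170,360,250,8,'w8c')
p=pt('w8',321,217.5,z=.099);print(p)
f=np.load('pics/w8.npz'); print(pt('w8',321,217))
E
```

```text
[ 0.46635475 -0.35077067  0.099     ]
[ 0.46672403 -0.35077306  0.09900868]
```

View pics/w8c.png

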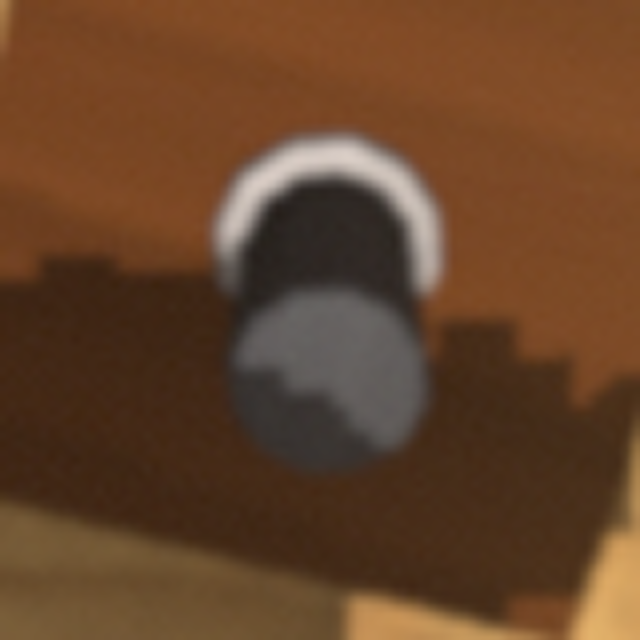

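move_arm([
  {"tx": 0.0015,"ty": -0.0008,"tz": 0.02,"turn": 0},
  {"tx": 0.0015,"ty": -0.0008,"tz": 0.045,"turn": 0},
  {"tx": 0.0015,"ty": -0.0008,"tz": 0.07,"turn": 0},
  {"tx": 0.0015,"ty": -0.0008,"tz": 0.09,"turn": 0},
  {"tx": 0.0015,"ty": -0.0008,"tz": 0.102,"turn": 0},
  {"tx": 0.0015,"ty": -0.0008,"tz": 0.106,"turn": 0},
  {"tx": 0.0015,"ty": -0.0008,"tz": 0.106,"turn": 0},
  {"tx": 0.0015,"ty": -0.0008,"tz": 0.106,"turn": 0},
])

```text
time_s: 10.57
eef_pos: [0.4675, -0.3524, 0.0666]
eef_rot: [-0.0, -0.705, 0.709, -0.001]
wrist_force: [0.0, 0.1, -0.0]
opening: 0.602
```

move_arm([
  {"tx": 0,"ty": 0,"tz": 0,"turn": 0},
  {"tx": 0,"ty": 0,"tz": 0,"turn": 0},
  {"tx": 0,"ty": 0,"tz": 0,"turn": 0},
  {"tx": 0,"ty": 0,"tz": 0,"turn": 0},
  {"tx": 0,"ty": 0,"tz": 0,"turn": 0},
  {"tx": 0,"ty": 0,"tz": 0,"turn": 0},
  {"tx": 0,"ty": 0,"tz": 0,"turn": 0},
  {"tx": 0,"ty": 0,"tz": 0,"turn": 0},
], gripper=0)

```text
time_s: 11.23
eef_pos: [0.4675, -0.3516, 0.0668]
eef_rot: [0.001, -0.705, 0.709, -0.0]
wrist_force: [-0.4, 4.3, 5.5]
opening: 0.194
```

move_arm([
  {"tx": 0,"ty": 0,"tz": -0.005,"turn": 0},
  {"tx": 0,"ty": 0,"tz": -0.015,"turn": 0},
  {"tx": 0,"ty": 0,"tz": -0.03,"turn": 0},
  {"tx": 0,"ty": 0,"tz": -0.05,"turn": 0},
  {"tx": 0,"ty": 0,"tz": -0.075,"turn": 0},
  {"tx": 0,"ty": 0,"tz": -0.1,"turn": 0},
  {"tx": 0,"ty": 0,"tz": -0.115,"turn": 0},
  {"tx": 0,"ty": 0,"tz": -0.12,"turn": 0},
  {"tx": 0,"ty": 0,"tz": -0.12,"turn": 0},
  {"tx": 0,"ty": 0,"tz": -0.12,"turn": 0},
])

```text
time_s: 12.07
eef_pos: [0.4666, -0.3521, 0.1853]
eef_rot: [-0.0, -0.705, 0.709, 0.0]
wrist_force: [-0.5, 0.1, -0.8]
opening: 0.191
```

```bash
python3 - <<'E'
from h import *
o=get_obs(); print(o['time_s'],o['eef_pos'],o['eef_rot'],o['wrist_force'],o['opening'])
shot('wrist','w9');shot('side','s9');crop('s9',240,170,380,300,4.5,'s9c')
b=np.array([.5600,-.1090]);R=R_(o['eef_rot']);print(R.T@np.append(b-o['eef_pos'][:2],0))
E
```

```text
12.0667 [ 0.46658814 -0.35214811  0.18534317] [-1.08411730e-04 -7.05209982e-01  7.08998495e-01  6.54498629e-05] [-0.53356752  0.11935378 -0.81399411] 0.19061601262816247
[-2.43645097e-01 -9.21077843e-02 -3.75957903e-05]
```

View pics/w9.png

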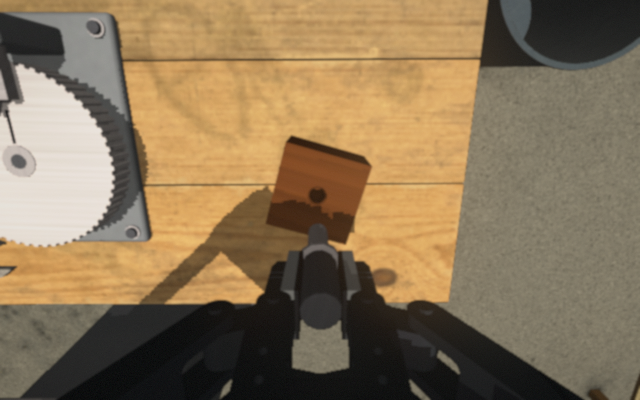

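View pics/s9c.png

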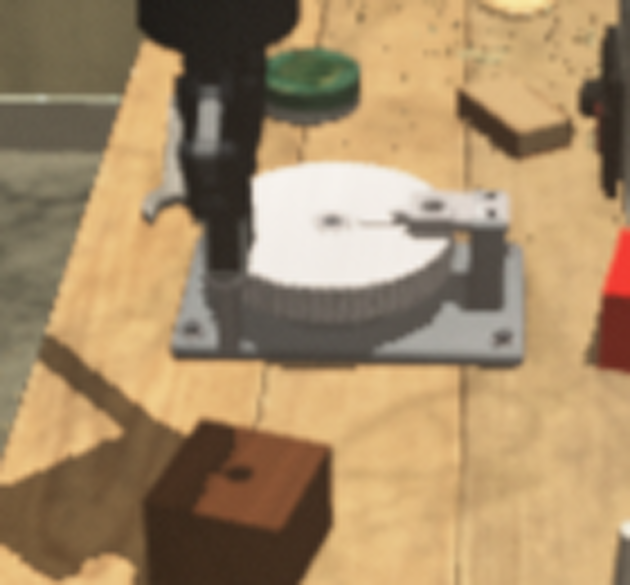

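```bash
python3 - <<'E'
from h import *
crop('w9',270,210,370,340,6,'w9c')
E
```

```text
(no output)
```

View pics/w9c.png

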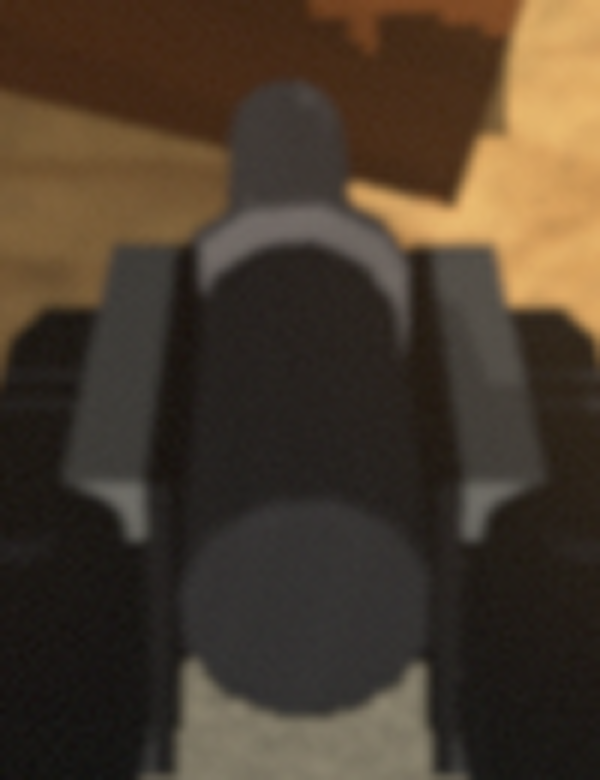

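```bash
python3 - <<'E'
from h import *
a=pt('w9',320.8,311.3,z=.2175);b=pt('w9',318.3,232.8,z=.1355);print(a,b)
o=get_obs();R=R_(o['eef_rot']);t=np.array([.5600,-.1092])
print(R.T@np.append(t-b[:2],0),R.T@(b-o['eef_pos']),R.T@(a-o['eef_pos']))
E
```

```text
[ 0.46593338 -0.35343547  0.2175    ] [ 0.46493423 -0.35202706  0.1355    ]
[-0.24333034 -0.09376963  0.00028685] [0.0005817  0.00113161 0.04854114] [ 0.00183063  0.00027413 -0.03346305]
```

move_arm([
  {"tx": -0.012,"ty": -0.005,"tz": 0,"turn": 0},
  {"tx": -0.035,"ty": -0.0135,"tz": 0,"turn": 0},
  {"tx": -0.065,"ty": -0.025,"tz": 0,"turn": 0},
  {"tx": -0.095,"ty": -0.0365,"tz": 0,"turn": 0},
  {"tx": -0.125,"ty": -0.048,"tz": 0,"turn": 0},
  {"tx": -0.155,"ty": -0.0595,"tz": 0,"turn": 0},
  {"tx": -0.185,"ty": -0.071,"tz": 0,"turn": 0},
  {"tx": -0.212,"ty": -0.0815,"tz": 0,"turn": 0},
  {"tx": -0.232,"ty": -0.0893,"tz": 0,"turn": 0},
  {"tx": -0.241,"ty": -0.0928,"tz": 0,"turn": 0},
  {"tx": -0.243,"ty": -0.0935,"tz": 0,"turn": 0},
  {"tx": -0.243,"ty": -0.0935,"tz": 0,"turn": 0},
  {"tx": -0.243,"ty": -0.0935,"tz": 0,"turn": 0},
])

```text
time_s: 13.25
eef_pos: [0.5612, -0.1103, 0.1852]
eef_rot: [-0.0, -0.705, 0.709, 0.0]
wrist_force: [-1.1, 0.2, -0.7]
opening: 0.194
```

```bash
python3 - <<'E'
from h import *
o=get_obs(); print(o['time_s'],o['eef_pos'],o['eef_rot'],o['wrist_force'],o['opening'])
shot('wrist','w10');shot('side','s10');crop('s10',280,150,380,270,5,'s10c')
crop('w10',220,130,420,330,4,'w10c')
E
```

```text
13.25 [ 0.56121598 -0.11034768  0.18515191] [-3.63242559e-04 -7.05120321e-01  7.09087537e-01  2.55665817e-04] [-1.10832342  0.1799965  -0.65468188] 0.19395965407761065
```

View pics/w10c.png

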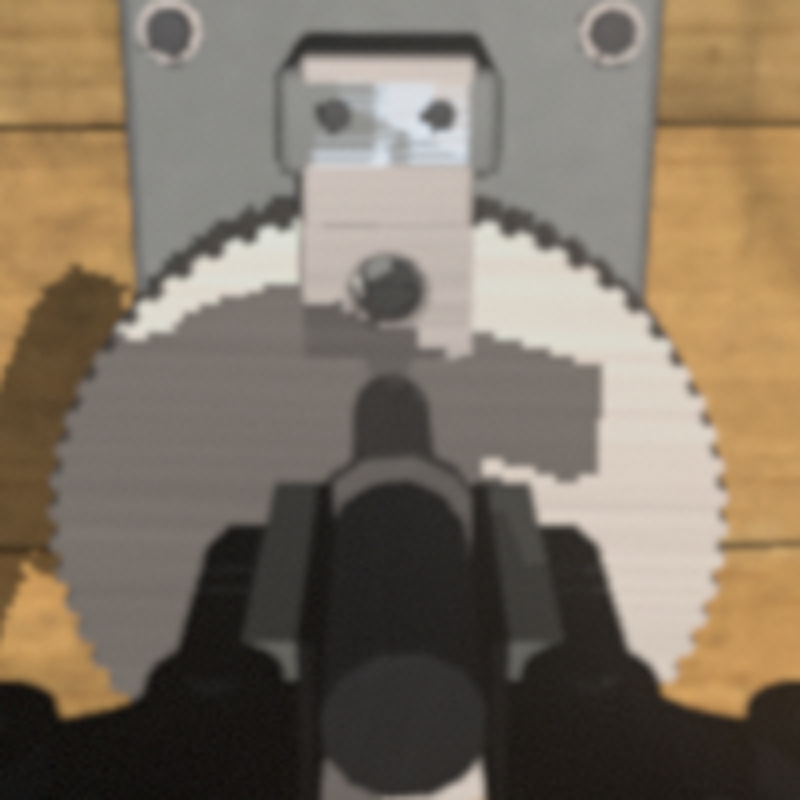

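View pics/s10c.png

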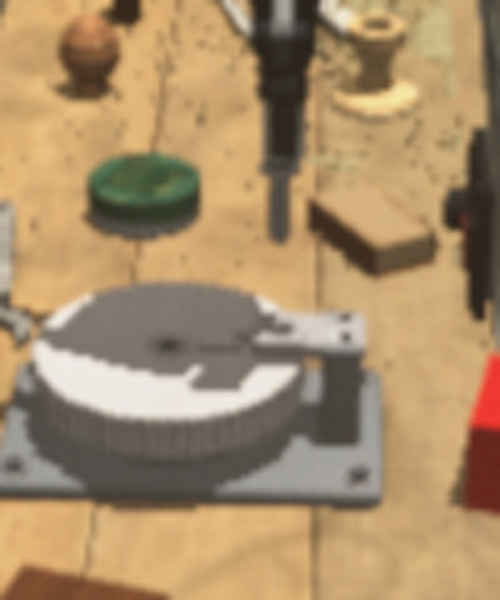

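```bash
python3 - <<'E'
from h import *
h=pt('w10',317,202,z=.076);b=pt('w10',318,232.8,z=.1355);print(h,b)
o=get_obs();R=R_(o['eef_rot']);print(R.T@(h-b))
E
```

```text
[ 0.56142602 -0.10891139  0.076     ] [ 0.55961945 -0.11005054  0.1355    ]
[-0.00116165 -0.00182437  0.05949902]
```

move_arm([
  {"tx": -0.0005,"ty": -0.0007,"tz": 0.01,"turn": 0},
  {"tx": -0.001,"ty": -0.0014,"tz": 0.025,"turn": 0},
  {"tx": -0.001,"ty": -0.0014,"tz": 0.038,"turn": 0},
  {"tx": -0.001,"ty": -0.0014,"tz": 0.045,"turn": 0},
  {"tx": -0.001,"ty": -0.0014,"tz": 0.047,"turn": 0},
  {"tx": -0.001,"ty": -0.0014,"tz": 0.047,"turn": 0},
  {"tx": -0.001,"ty": -0.0014,"tz": 0.047,"turn": 0},
])

```text
time_s: 13.93
eef_pos: [0.5633, -0.1091, 0.139]
eef_rot: [0.0, -0.705, 0.709, -0.0]
wrist_force: [-0.5, -0.7, -0.7]
opening: 0.192
```

```bash
python3 - <<'E'
from h import *
o=get_obs(); print(o['time_s'],o['eef_pos'],o['eef_rot'],o['wrist_force'],o['opening'])
shot('wrist','w11');shot('side','s11');crop('s11',300,180,370,250,8,'s11c')
crop('w11',260,150,380,270,6,'w11c')
E
```

```text
13.9333 [ 0.56329545 -0.10909231  0.13895107] [ 9.86743751e-05 -7.05137578e-01  7.09070458e-01 -2.66592401e-04] [-0.51954333 -0.69975104 -0.69908991] 0.19227648906701164
```

View pics/w11c.png

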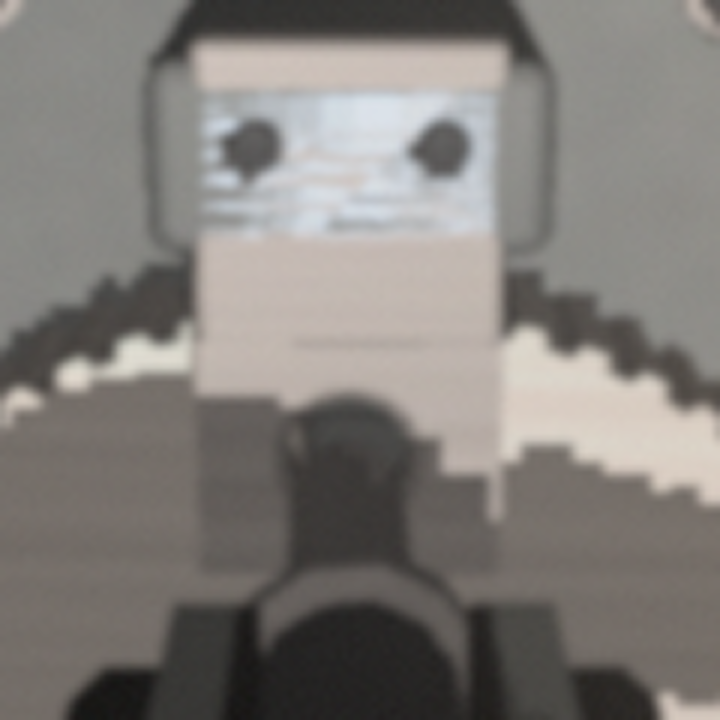

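View pics/s11c.png

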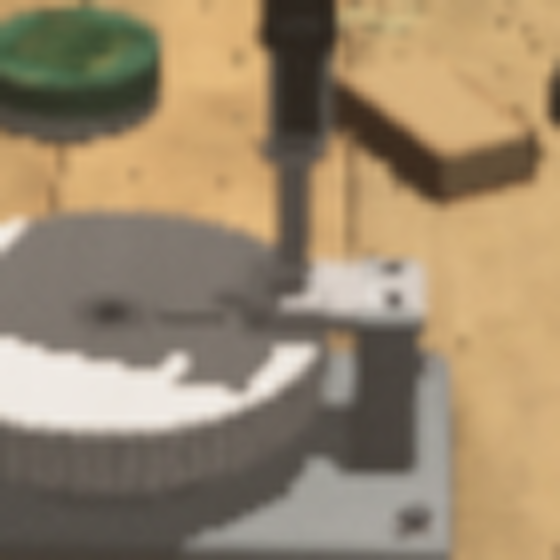

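```bash
python3 - <<'E'
from h import *
W=lambda x,y:(260+x/6,150+y/6)
o=get_obs();R=R_(o['eef_rot']);z=o['eef_pos'][2]
f=np.load('pics/w11.npz');K=f['K'];Rc=R_(f['R'])
def proj(p):
    q=Rc.T@(p-f['o']);return ((K[0,0]*q[0]/-q[2]+K[0,2]-260)*6,(K[1,1]*-q[1]/-q[2]+K[1,2]-150)*6, -q[2])
print('ball exp',proj(o['eef_pos']+R@np.array([.0006,.0011,.0498])))
h=pt('w11',*W(348,455),z=.076);print('hole',h, R.T@(h-o['eef_pos']))
for r in(.007,.0075): 
  for a in ((r,0),(-r,0),(0,r),(0,-r)): print(r,proj(h+np.array([a[0],a[1],0])))
E
python3 - <<'E'
import cv2
im=cv2.imread('pics/w11.png')[205:250,295:345]
im=cv2.resize(im,None,fx=14,fy=14,interpolation=cv2.INTER_CUBIC)
cv2.imwrite('pics/w11d.png',cv2.convertScaleAbs(im,alpha=2.0,beta=-20))
E
```

```text
ball exp (np.float64(355.95799192803304), np.float64(490.61354611146095), np.float64(0.20600226234340113))
hole [ 0.56128514 -0.10869307  0.076     ] [-0.00032302  0.00247082  0.06346658]
0.007 (np.float64(347.53908987943885), np.float64(395.736417371997), np.float64(0.2173260459828393))
0.007 (np.float64(348.4521127399182), np.float64(513.1324200186655), np.float64(0.22155485835933797))
0.007 (np.float64(285.12869949786045), np.float64(455.3185060652281), np.float64(0.21944870016710266))
0.007 (np.float64(410.87602690260496), np.float64(454.6814699908221), np.float64(0.2194322041750746))
0.0075 (np.float64(347.5058243044866), np.float64(391.4591471149597), np.float64(0.21717501696939293))
0.0075 (np.float64(348.4840765228688), np.float64(517.2423065399031), np.float64(0.22170588737278432))
0.0075 (np.float64(280.6380731622162), np.float64(455.34125558230744), np.float64(0.21944928930967508))
0.0075 (np.float64(415.36735255260464), np.float64(454.6587169310154), np.float64(0.2194316150325022))
```

View pics/w11d.png

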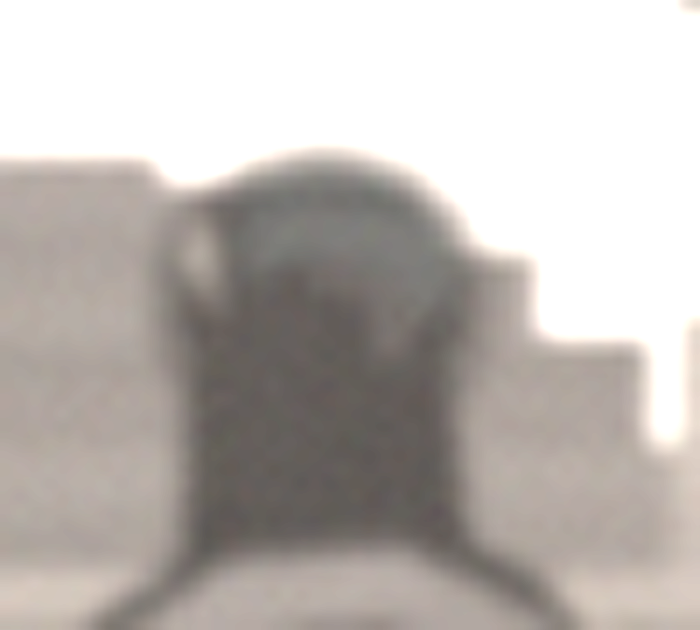

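```bash
python3 - <<'E'
from h import *
o=get_obs();R=R_(o['eef_rot']);z=o['eef_pos'][2]
h=pt('w11',317.9,226,z=.076)
for b in (pt('w11',318,233.4,z=z-.0498),pt('w11',318,232.5,z=z-.0498)):
  print(h,b,R.T@(h-b), R.T@(b-o['eef_pos']))
E
```

```text
[ 0.56116622 -0.1086254   0.076     ] [ 0.56153187 -0.10877532  0.08967038] [-0.00015616  0.00038683  0.01366972] [-0.00023391  0.00220327  0.04979664]
[ 0.56116622 -0.1086254   0.076     ] [ 0.56214142 -0.10877974  0.08967038] [-0.00015737  0.00099639  0.01366881] [-0.0002327   0.00159371  0.04979755]
```

move_arm([
  {"tx": 0,"ty": 0.0005,"tz": 0.003,"turn": 0},
  {"tx": 0,"ty": 0.0005,"tz": 0.006,"turn": 0},
  {"tx": 0,"ty": 0.0005,"tz": 0.009,"turn": 0},
  {"tx": 0,"ty": 0.0005,"tz": 0.012,"turn": 0},
  {"tx": 0,"ty": 0.0005,"tz": 0.012,"turn": 0},
])

```text
time_s: 14.45
eef_pos: [0.562, -0.1085, 0.1257]
eef_rot: [-0.0, -0.705, 0.709, 0.001]
wrist_force: [0.1, -0.1, -0.4]
opening: 0.191
```

move_arm([
  {"tx": 0,"ty": 0,"tz": 0.003,"turn": 0},
  {"tx": 0,"ty": 0,"tz": 0.005,"turn": 0},
  {"tx": 0,"ty": 0,"tz": 0.007,"turn": 0},
  {"tx": 0,"ty": 0,"tz": 0.007,"turn": 0},
])

```text
time_s: 14.78
eef_pos: [0.5622, -0.1086, 0.119]
eef_rot: [-0.0, -0.705, 0.709, 0.0]
wrist_force: [0.2, 0.3, -1.2]
opening: 0.193
```

move_arm([
  {"tx": 0,"ty": 0,"tz": 0.002,"turn": 0},
  {"tx": 0,"ty": 0,"tz": 0.004,"turn": 0},
  {"tx": 0,"ty": 0,"tz": 0.005,"turn": 0},
  {"tx": 0,"ty": 0,"tz": 0.005,"turn": 0},
])

```text
time_s: 15.12
eef_pos: [0.5624, -0.1086, 0.1143]
eef_rot: [-0.0, -0.705, 0.709, 0.0]
wrist_force: [0.8, 0.4, -1.5]
opening: 0.189
```

move_arm([
  {"tx": 0,"ty": 0,"tz": 0.002,"turn": 0},
  {"tx": 0,"ty": 0,"tz": 0.004,"turn": 0},
  {"tx": 0,"ty": 0,"tz": 0.006,"turn": 0},
  {"tx": 0,"ty": 0,"tz": 0.006,"turn": 0},
])

```text
time_s: 15.45
eef_pos: [0.5624, -0.1087, 0.1082]
eef_rot: [-0.0, -0.705, 0.709, 0.0]
wrist_force: [-0.6, -0.9, -0.8]
opening: 0.195
```

move_arm([
  {"tx": 0,"ty": 0,"tz": 0.002,"turn": 0},
  {"tx": 0,"ty": 0,"tz": 0.004,"turn": 0},
  {"tx": 0,"ty": 0,"tz": 0.006,"turn": 0},
  {"tx": 0,"ty": 0,"tz": 0.006,"turn": 0},
])

```text
time_s: 15.78
eef_pos: [0.5624, -0.1087, 0.1021]
eef_rot: [-0.0, -0.705, 0.709, 0.0]
wrist_force: [-0.3, -1.4, -0.9]
opening: 0.194
```

Bottom of the pin is now about 46 mm high, inside the slot, with no load on it.

move_arm([
  {"tx": 0,"ty": 0,"tz": 0.003,"turn": 0},
  {"tx": 0,"ty": 0,"tz": 0.006,"turn": 0},
  {"tx": 0,"ty": 0,"tz": 0.009,"turn": 0},
  {"tx": 0,"ty": 0,"tz": 0.009,"turn": 0},
])

```text
time_s: 16.12
eef_pos: [0.5622, -0.1086, 0.0928]
eef_rot: [-0.0, -0.705, 0.709, 0.0]
wrist_force: [0.6, -1.5, -0.9]
opening: 0.192
```

move_arm([
  {"tx": 0,"ty": 0,"tz": 0.001,"turn": 0},
  {"tx": 0,"ty": 0,"tz": 0.002,"turn": 0},
  {"tx": 0,"ty": 0,"tz": 0.003,"turn": 0},
  {"tx": 0,"ty": 0,"tz": 0.003,"turn": 0},
])

```text
time_s: 16.45
eef_pos: [0.5626, -0.1087, 0.0905]
eef_rot: [0.0, -0.705, 0.709, -0.0]
wrist_force: [0.9, -0.6, -0.3]
opening: 0.195
```

move_arm([
  {"tx": 0,"ty": 0,"tz": 0.001,"turn": 0},
  {"tx": 0,"ty": 0,"tz": 0.0015,"turn": 0},
  {"tx": 0,"ty": 0,"tz": 0.0015,"turn": 0},
])

```text
time_s: 16.7
eef_pos: [0.5626, -0.1087, 0.089]
eef_rot: [0.0, -0.705, 0.709, -0.0]
wrist_force: [0.1, -1.0, -0.7]
opening: 0.19
```

move_arm([
  {"tx": 0,"ty": 0,"tz": 0.001,"turn": 0},
  {"tx": 0,"ty": 0,"tz": 0.001,"turn": 0},
])

```text
time_s: 16.87
eef_pos: [0.5625, -0.1087, 0.0879]
eef_rot: [0.0, -0.705, 0.709, 0.0]
wrist_force: [0.0, -1.7, 0.1]
opening: 0.191
```

move_arm([
  {"tx": 0,"ty": 0,"tz": 0.001,"turn": 0},
  {"tx": 0,"ty": 0,"tz": 0.001,"turn": 0},
])

```text
time_s: 17.03
eef_pos: [0.5627, -0.1087, 0.0878]
eef_rot: [0.0, -0.705, 0.709, -0.0]
wrist_force: [-1.8, 0.2, 4.8]
opening: 0.193
```

move_arm([
  {"tx": 0,"ty": 0,"tz": 0,"turn": 0},
  {"tx": 0,"ty": 0,"tz": 0,"turn": 0},
  {"tx": 0,"ty": 0,"tz": 0,"turn": 0},
  {"tx": 0,"ty": 0,"tz": 0,"turn": 0},
  {"tx": 0,"ty": 0,"tz": 0,"turn": 0},
  {"tx": 0,"ty": 0,"tz": 0,"turn": 0},
], gripper=0.6)

```text
time_s: 17.53
eef_pos: [0.5624, -0.1086, 0.0869]
eef_rot: [-0.0, -0.705, 0.709, 0.0]
wrist_force: [0.0, 0.2, -0.1]
opening: 0.598
```

move_arm([
  {"tx": 0,"ty": 0,"tz": -0.005,"turn": 0},
  {"tx": 0,"ty": 0,"tz": -0.02,"turn": 0},
  {"tx": 0,"ty": 0,"tz": -0.05,"turn": 0},
  {"tx": 0,"ty": 0,"tz": -0.085,"turn": 0},
  {"tx": 0,"ty": 0,"tz": -0.11,"turn": 0},
  {"tx": 0,"ty": 0.02,"tz": -0.12,"turn": 0},
  {"tx": 0,"ty": 0.04,"tz": -0.12,"turn": 0},
  {"tx": 0,"ty": 0.05,"tz": -0.12,"turn": 0},
  {"tx": 0,"ty": 0.05,"tz": -0.12,"turn": 0},
  {"tx": 0,"ty": 0.05,"tz": -0.12,"turn": 0},
])

```text
time_s: 18.37
eef_pos: [0.5124, -0.1084, 0.207]
eef_rot: [0.0, -0.705, 0.709, -0.0]
wrist_force: [-0.1, 0.5, 0.2]
opening: 0.601
```

```bash
python3 - <<'E'
from h import *
o=get_obs(); print(o['time_s'],o['eef_pos'],o['wrist_force'],o['opening'])
shot('wrist','w12');shot('side','s12');crop('s12',250,170,400,300,5,'s12c')
crop('w12',200,30,420,250,3.5,'w12c')
E
```

```text
18.3667 [ 0.51240816 -0.10840081  0.20700974] [-0.12892133  0.51256699  0.15736486] 0.601103730001364
```

View pics/w12c.png

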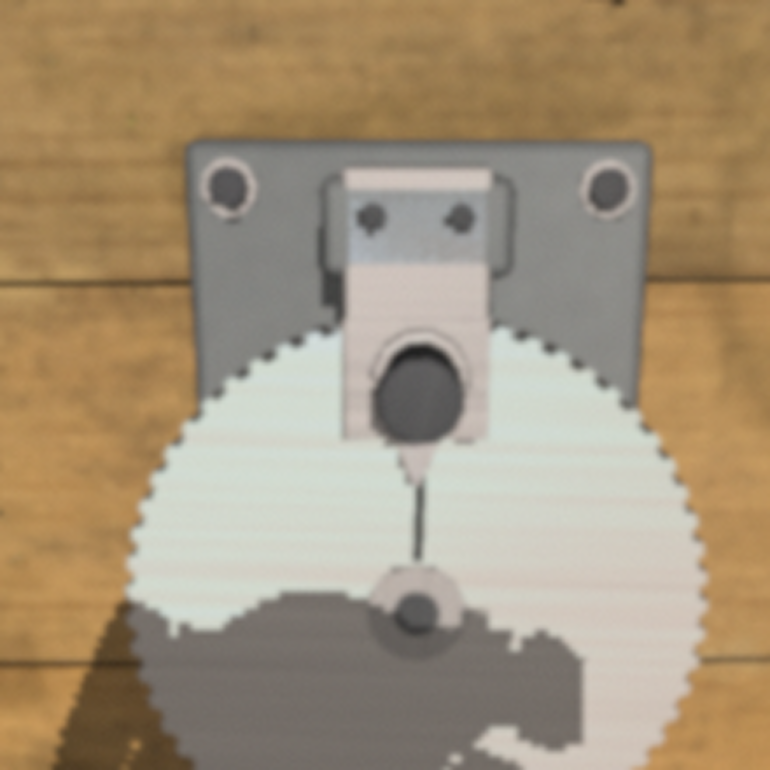

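View pics/s12c.png

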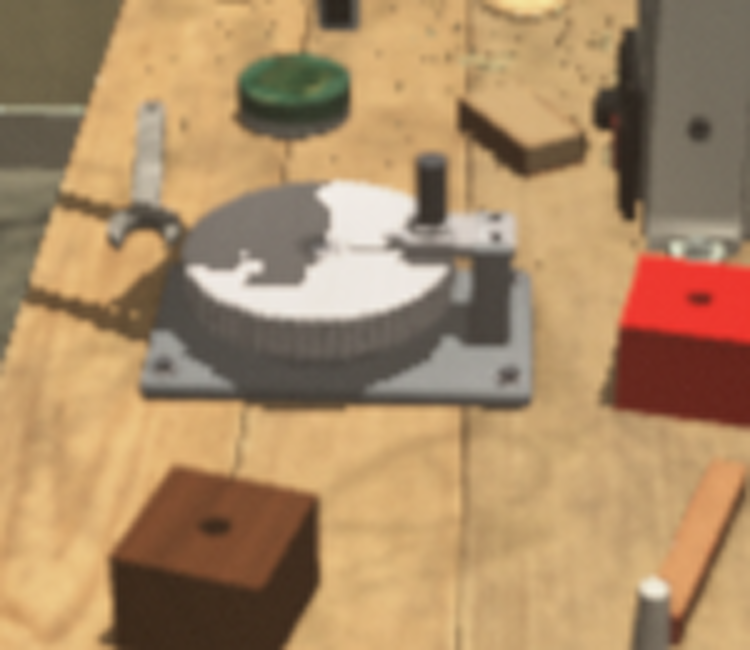

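```bash
python3 - <<'E'
from h import *
W=lambda x,y:(200+x/3.5,30+y/3.5)
print('pin top',pt('w12',*W(418,398)),'arm',pt('w12',*W(410,290)))
line('w12',W(416,613),[W(420,490),W(418,558)],.061)
C=pt('w12',*W(416,613),z=.061);t=pt('w12',*W(418,485),z=.071);print('tip',an(t-C))
o=get_obs();print(workorder.hand_in())
E
```

```text
pin top [ 0.56161567 -0.10922229  0.11915781] arm [ 0.58066889 -0.10740932  0.07506793]
C [ 0.4983 -0.1082  0.061 ] ang -1.9786468684950922 -2.153875720545602 -2.3633602648959577
tip -1.2165533976998402
the job is handed in; nothing more can be done
None
```

The index pin is fully home in the pointer arm and the pulley's slot, released, and the job is handed in. It took about 18.5 s of the 72 s allowed.

- **Turning the pulley:** I found its face by touch at about 61 mm. With the fingers shut I dragged it about 75° clockwise until the line met the pointer, while the pin was still in its block, then let go. The first 10° of dragging slipped at about 14 N down, so I pressed to about 18–24 N. The highest force I read was about 28 N, sideways load included. I only read it between moves, so a short peak could have been higher.
- **Inserting the pin:** I took the pin from the dark brown block and lowered it through the arm's hole with almost no load. The collar met the arm with about 5 N, at the height I had predicted. I then opened the gripper and backed off.
- **Last checks:** The pin top is 44 mm above the arm, which matches a seated collar. The engraved line is about 1° from the pointer by the wrist camera, within the slot's play and my reading error. The wax tin, sanding block and spanner look unmoved in the side view, and the robot was touching nothing.
- **Disagreements:** Camera positions for the hole differed by about 2 mm between views, so I aligned the pin from a close picture just above the hole.

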